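# Pulse-mix the sample jars and rack them

## Robot

A 6-joint arm with a two-finger parallel gripper is mounted at the origin on the work surface. World frame = base frame: x ahead of the robot, y to its left, z up, the work surface at z = 0. Lengths are in m, angles in rad, forces in N, time in s.
With the tool pointing down it reaches from about 0.3 to 0.875 m from the base axis. Payload 6.4 kg.
Tool frame: the origin (TCP) lies midway between the tips of the shut fingers; the grasp point (between the pads) lies 19 mm behind it (robot.pinch_z is the distance from the TCP to the grasp point, in m); z points along the fingers, y is the line along which they close (so a half turn about z gives the same grasp; the last joint's range is limited). The gripper opens to 85 mm and grips with 20 to 120 N. Pads are 22 mm wide; open, the fingers measure 114 mm over their backs; the gripper's body (76 mm by 85 mm) begins 54 mm behind the grasp point. The pads swing forward as they close: fully open they stand 13 mm farther back than shut.
Start: joints at [-1.413, 0.181, 1.607, -0, 1.354, -0.206], TCP at [0.205, -0.537, 0.231] pointing down, gripper open.
Joint ranges: [-2.99, 2.99], [-0.89, 2.07], [0.3, 2.58], [-1.14, 4.28], [0, 2.63], [-3.12, 3.12]. Speed limits (rad/s): [2.57, 2.57, 3.01, 3.14, 3.14, 3.14].

## Interface

Orientations are given as a unit quaternion [w, x, y, z].
In Python, from bench import readout, cams, ticket, robot gives the robot as it stands.
- The arm moves only by the shell command python3 -m crank 'ROWS' [FORCE]. ROWS is JSON, a list of rows, each a list of 5 numbers: the closure in counts, from 0 (fully open) to 255 (shut), then the shift along the world's x, y, z in cm, then the turn about the world's z in rad. In form: [[claw, dx, dy, dz, twist], ...]. A call has exactly 5 rows; each row is the pose to reach, as a shift and turn from the pose commanded when the call began; what a row does not reach only later rows make up. A row lasts 1/10 s, in which the tool goes at most 50 mm and 8.59 degrees, less where a joint would pass 70% of its speed; a pose out of reach is approached as far as the arm can. A call with a gripper value outside its range is refused whole. The fingers move at their own pace and stop on an object; FORCE is the grip in N (left out, the last holds). Time passes only in rows, so rows that repeat a pose let the fingers close, or fill a call up. It gives the time, the measured TCP pose, the force, the opening and the grip force at its end, in the units of the state.
- readout.read_state(): the state, without advancing time (a new reading comes with each control period).
- cams.read_camera(name): name is "scene" or "top" or "wrist"; returns a dict with "image" (400x640x3 uint8, blue, green, red), "range_z" (400x640 float32, m along the optical axis (not along the pixel's ray), 0 where there is no reading), "vertical_fov" (degrees; the focal length in pixels is half the picture's height over the tangent of half this angle, whatever the lens; pixels are square), "cx", "cy" (the principal point, pixels), "rvec" (rotation vector, rad) and "tvec" (3), from world to camera coordinates, as OpenCV has them; the wrist camera has in their place "tool_from_camera" (4x4, takes a point from camera to tool coordinates, whose origin is the TCP and whose axes are the flange's). Camera axes: x right, y down, z forward; pixel columns grow to the right and rows downward; lengths in m; the calibration is good to about 2 mm. A picture is of the moment at which its call begins: read the wrist's pose just before it.
- ticket.finish_job(): hands the job in; it is judged then, once.
The state is a dict: "clock": time; "qpos": joint angles; "joint_velocities": joint speeds; "tau": joint torques, N m; "position": TCP position; "eef_rot": TCP orientation; "force": force on the tool from outside, world axes, zero at the start; "wrist_torque": the same for the moment, N m; "gripper_width": opening from 0.0 (shut) to 1.0 (fully open); "grip_force": force on a finger pad.
Only numpy, scipy, OpenCV 4.12 (cv2) and the standard library are available. Lean on these libraries where they do the work, as an engineer would, in place of code of your own. Each camera call takes 0.05 s, during which the arm holds its last target. There are 200 camera calls.

## Task

Stand all the sample jars from the grey mat upright on the mixer's platform and turn its dial until the pointer lines up with the little steel marker on the dial's rim (do not shift the marker). Then push the spring-return pulse slide fully to its end, hold it there for three seconds and let go so that it snaps back by itself. Finally turn the dial back to its zero stop and stand every jar upright on the floor of the black crate, leaving the other bench things where they are.

Things in the scene. Friction and masses are not known exactly. Their poses are not given: they have to be found in the camera images.
- shaker: White bench mixer, fixed, 290 (x) x 260 (y) mm. Origin: centre of its underside, on the bench. Its x points to its rear, y to its left, z up. Front part (x -145 to -30 mm): flat control deck 70 mm above the bench with dial (at x -92, y +65 mm) and slide (at x -92 mm). Rear part: the low platform.
- platform (a point): Centre of the top face of the mixer's aluminium platform with black rubber top, 85 mm above the bench; axes as the mixer's. Platform 170 (x) x 240 (y) mm with a rim 6 mm thick and 10 mm high all round (inside 158 x 228 mm). It does not move.
- dial (a joint): Dial angle, rad: 0 = zero stop, where the pointer aims at the mixer's front (-x) and at the long black scale line; grows clockwise seen from above, to 2.7 at the other stop. Friction only (about 0.04 N m): it stays where it is left.
- dial_grip (a point): Black dial: 44 mm disc, 8 mm high, under an upright bar grip 42 mm long, 14 mm wide, 30 mm high; a white line on top of one end of the bar is the pointer. The point is on the dial's axis, 107 mm above the bench, 7 mm below the bar's top, 23 mm above the disc's top: the height to pinch. Its -x axis points along the pointer; the grip is pinched along its y axis.
- dial_pointer (a point): Point on the pointer's direction, 30 mm from the dial's axis; shows where the pointer aims.
- marker (a joint): Angle of the steel set marker, counted like dial (the dial is set when the two are equal). The marker is a small dark steel tab, 14 x 5 x 5 mm, lying 33 to 47 mm from the dial's axis on the mixer's deck; stiff, to be left alone.
- marker_ray (a point): Point in the marker's direction, 30 mm from the dial's axis.
- slide (a joint): Travel of the pulse slide, m: 0 = home, 0.045 = its end; grows as it moves to the mixer's right (-y of shaker). A spring pulls it home, 3 N at home rising to 8 N at its end; released it returns in about 0.3 s.
- slide_top (a point): Top centre of the slide's black upright tab, 16 x 16 mm and 32 mm high, 104 mm above the bench; axes as the mixer's. It may be pinched from above across the mixer's x or pushed from its +y side.
- mat: Grey bench mat, 200 x 200 x 4 mm, fixed; origin: centre of its underside. The jars start on it. It lies on one side of the mixer, the crate on the other, either way round.
- crate: Black open crate, fixed, 200 x 200 mm outside, walls 5 mm thick and 45 mm high, floor 5 mm thick. Origin: centre of its underside.
- jar1: Closed squat sample jar, cream with a clear-white lid, 48 mm in diameter and 60 mm high, about 110 g. Origin: centre of its underside, z up along its axis. Two or three of the four are present.
- jar2: Closed squat sample jar, cream with a clear-white lid, 48 mm in diameter and 60 mm high, about 110 g. Origin: centre of its underside, z up along its axis. Two or three of the four are present.
- jar3: Closed squat sample jar, cream with a clear-white lid, 48 mm in diameter and 60 mm high, about 110 g. Origin: centre of its underside, z up along its axis. Two or three of the four are present.
- jar4: Closed squat sample jar, cream with a clear-white lid, 48 mm in diameter and 60 mm high, about 110 g. Origin: centre of its underside, z up along its axis. Two or three of the four are present.
- beaker: Glass beaker, 68 mm wide, 85 mm high, beyond the mixer: bystander, leave alone. Origin: centre of underside.
- spare_lid: Loose white lid, 52 mm wide, 12 mm high, behind the mixer: bystander, leave alone. Origin: centre of underside.
- bottle: Tall capped bottle, 72 mm wide, 150 mm high, beyond the mixer: bystander, leave alone. Origin: centre of underside.

How it is judged:
By the outcome, as a careful person would: the job done as asked, in the order asked, and still so for the second after the job is handed in, with the robot touching nothing.
Of jar1, jar2, jar3, jar4 only 2 to 3 are there at a start; the rules pass over those that are not, and their reading is None.
At some moment in a run one of jar1, jar2, jar3, jar4 may be knocked a few centimetres aside while the robot is not near it.
It also fails if it takes over 210 s, if anything falls off the work surface, if the arm or the gripper's body presses on something with over 40 N, if the wrist force passes 120 N, or if a joint passes its speed limit or range.

## Working session

There is one attempt and no reset: what is moved stays moved. The work goes in short steps, Python scripts to look and compute and a shell command to move; the robot and the scene stay as the last step left them, time stands still between calls to the robot, and variables do not carry over. Pictures are saved under pics/ and viewed, at most 14 in all, crops included, and the job is handed in when it is done.

```bash
mkdir -p pics
cat > h.py <<'E'
import numpy as np, cv2
from bench import readout, cams, ticket, robot
def cam(name):
    st=readout.read_state(); c=cams.read_camera(name); im=c["image"]
    f=im.shape[0]/2/np.tan(np.radians(c["vertical_fov"])/2)
    K=np.array([[f,0,c["cx"]],[0,f,c["cy"]],[0,0,1]])
    if "rvec" in c:
        R=cv2.Rodrigues(np.array(c["rvec"],float))[0]; t=np.array(c["tvec"],float).ravel()
        Rw=R.T; o=-R.T@t
    else:
        w,x,y,z=st["eef_rot"]
        from scipy.spatial.transform import Rotation as Ro
        T=np.eye(4); T[:3,:3]=Ro.from_quat([x,y,z,w]).as_matrix(); T[:3,3]=st["position"]
        T=T@np.array(c["tool_from_camera"]); Rw=T[:3,:3]; o=T[:3,3]
    return dict(im=im,d=c["range_z"],K=K,R=Rw,o=o,st=st)
def ray(c,u,v,z):
    d=c["R"]@np.linalg.inv(c["K"])@np.array([u,v,1.]); return c["o"]+d*(z-c["o"][2])/d[2]
def cloud(c):
    h,w=c["d"].shape; u,v=np.meshgrid(np.arange(w),np.arange(h))
    p=np.stack([(u-c["K"][0,2])/c["K"][0,0],(v-c["K"][1,2])/c["K"][1,1],np.ones_like(u)],-1)*c["d"][...,None]
    return p@c["R"].T+c["o"]
E
python3 - <<'E'
from h import *
for n in("top","scene"):
    c=cam(n); cv2.imwrite(f"pics/{n}1.png",c["im"]); print(n,c["o"],c["K"][0,0])
print(c["st"], robot.pinch_z)
E
```

```text
top [ 0.53637304 -0.00677145  1.371559  ] 514.604786158077
scene [1.36280901 0.40531929 0.64648866] 404.08112895835137
{'clock': 0.05, 'qpos': array([-1.41333378e+00,  1.81529995e-01,  1.60795622e+00,  2.00868728e-05,
        1.35381637e+00, -2.06260918e-01]), 'joint_velocities': array([ 1.72531696e-03, -1.00428379e-03,  5.32352295e-04,  1.69539458e-05,
       -9.55123438e-04,  1.08774994e-03]), 'tau': array([ 4.57178139e-04, -4.46254921e+01, -3.52579093e+01, -2.96827557e-04,
        4.35095688e-03, -5.12457191e-06]), 'position': array([ 0.20451853, -0.53683198,  0.23041539]), 'eef_rot': array([-8.54472360e-04,  9.83508716e-01,  1.80858715e-01,  3.06615741e-05]), 'force': array([-0.47319358, -0.06289996,  0.31972969]), 'wrist_torque': array([-0.04739551,  0.0169398 , -0.05836505]), 'grip_force': 0.0, 'gripper_width': 1.0060429931089543} 0.0187
```

View pics/top1.png

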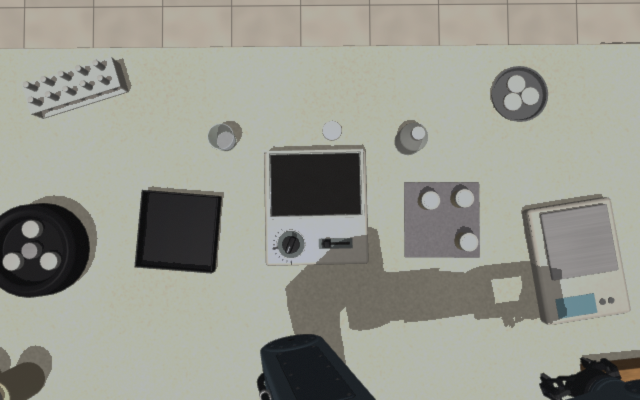

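View pics/scene1.png

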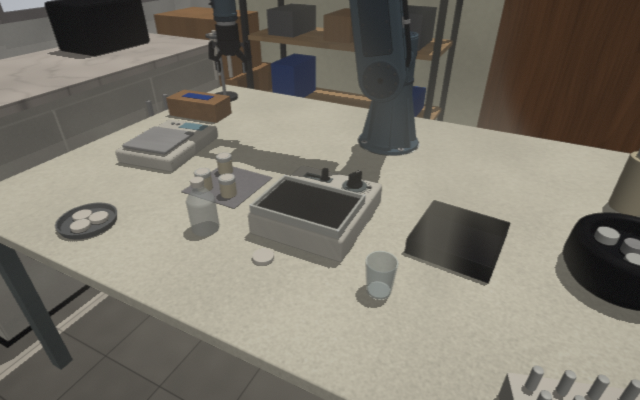

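The top view shows three jars on the mat at about (430,200), (464,197) and (468,241). The mixer is centred near (316,205), with the dial at (291,244), the slide at (336,243) and the crate near (180,230). Next I measure these from the depth image.

Run:
```python
from h import *
c=cam("top"); P=cloud(c); z=P[...,2]
def comps(m,mn=30):
    n,l,s,_=cv2.connectedComponentsWithStats(m.astype(np.uint8))
    for i in range(1,n):
        if s[i,4]>=mn: yield i,l==i
reg=np.zeros(z.shape,bool); reg[160:280,395:490]=1
for i,m in comps(reg&(z>.045)&(z<.1)):
    q=P[m]; (u,v),r=cv2.minEnclosingCircle(np.argwhere(m&(z>.055))[:,::-1].astype(np.float32))
    print("jar",u,v,r,ray(c,u,v,.064).round(4),np.median(z[m]))
hsv=cv2.cvtColor(c["im"],cv2.COLOR_BGR2GRAY)
# mixer body: z 55..110
reg[:]=0;reg[130:280,250:385]=1
m=reg&(z>.05)&(z<.14)
i,mm=max(comps(m),key=lambda a:a[1].sum())
q=P[mm][:,:2].astype(np.float32); r=cv2.minAreaRect(q*1000);print("mixer",r)
# platform black
m=(hsv<60)&reg; m[222:]=0
i,mm=max(comps(m),key=lambda a:a[1].sum())
cn=cv2.minAreaRect(np.argwhere(mm)[:,::-1].astype(np.float32));b=cv2.boxPoints(cn)
print("plat",b, np.array([ray(c,*p,.085) for p in b]).round(4), ray(c,*cn[0],.085))
# dial & slide
reg[:]=0;reg[220:265,270:360]=1
for i,m in comps(reg&(z>.093),8): print("tall",P[m].mean(0).round(4),np.percentile(z[m],95),m.sum(),np.argwhere(m).mean(0))
reg[:]=0;reg[180:280,125:235]=1
i,mm=max(comps(reg&(hsv<60)),key=lambda a:a[1].sum())
cn=cv2.minAreaRect(np.argwhere(mm)[:,::-1].astype(np.float32));b=cv2.boxPoints(cn)
print("crate",cn,np.array([ray(c,*p,.045) for p in b]).round(4),ray(c,*cn[0],.045))
reg[:]=0;reg[165:280,395:490]=1
s=c["im"]
cv2.imwrite("pics/dial1.png",cv2.resize(s[222:272,265:365],None,fx=8,fy=8,interpolation=cv2.INTER_CUBIC))
```

```text
jar 463.79608154296875 197.82960510253906 9.7347412109375 [ 0.5806 -0.3838  0.064 ] 0.0648578584886762
jar 430.0 200.0 9.486932754516602 [ 0.5757 -0.2978  0.064 ] 0.06516981871575034
jar 468.22393798828125 241.46932983398438 9.876649856567383 [ 0.4699 -0.3929  0.064 ] 0.06523996256454623
mixer ((558.6949462890625, -6.6767425537109375), (288.1246643066406, 260.4907531738281), 0.7312549352645874)
plat [[270.5886  154.7854 ]
 [358.53995 153.15668]
 [359.6572  213.48785]
 [271.70584 215.11658]] [[ 0.6913  0.1052  0.085 ]
 [ 0.6939 -0.1156  0.085 ]
 [ 0.5425 -0.1168  0.085 ]
 [ 0.5399  0.1029  0.085 ]] [ 0.61672701 -0.00606268  0.085     ]
tall [0.4683 0.0558 0.1273] 0.11914607521750431 103 [244.67961165 289.86407767]
tall [ 0.4686 -0.033   0.1055] 0.11016585483279923 40 [243.85 326.5 ]
crate ((178.11915588378906, 230.8799285888672), (80.00244140625, 77.36024475097656), 4.969740867614746) [[0.4121 0.4576 0.045 ]
 [0.61   0.4419 0.045 ]
 [0.5907 0.2362 0.045 ]
 [0.3931 0.2532 0.045 ]] [0.50116961 0.34721825 0.045     ]
```

View pics/dial1.png

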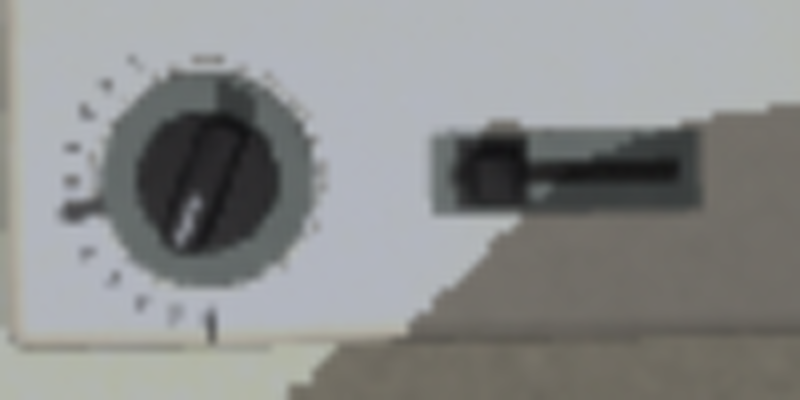

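The dial pointer reads about 0.3 rad. The marker, the dark tab at about (78,211) in the crop, is near 1.3 rad, and the slide tab is at (490,172) in the crop. I'll approach the first jar with the fingers closing along x.

```bash
python3 -m crank '[[0,4,2.6,0,0.13],[0,8,5.2,0,0.26],[0,12,7.8,0,0.39],[0,16,10.4,0,0.52],[0,20,13,0,0.65]]' 30
python3 -m crank '[[0,4,2.5,0,0.13],[0,8,5,0,0.26],[0,12,7.5,0,0.39],[0,17.1,10.9,0,0.557],[0,17.1,10.9,0,0.557]]'
python3 - <<'E'
from h import *
c=cam("wrist");P=cloud(c);z=P[...,2];print(c["st"]["position"],c["st"]["eef_rot"])
m=((z>.055)&(z<.075)).astype(np.uint8)
n,l,s,ce=cv2.connectedComponentsWithStats(m)
for i in range(1,n):
    if s[i,4]>300:
        (u,v),r=cv2.minEnclosingCircle(np.argwhere(l==i)[:,::-1].astype(np.float32)); print(s[i],u,v,r,ray(c,u,v,.064).round(4))
cv2.imwrite("pics/w1.png",c["im"])
E
```

```text
clock: 0.65
position: [0.4059, -0.406, 0.2311]
eef_rot: [-0.0, 0.873, 0.488, -0.0]
force: [0.3, -1.1, 0.1]
gripper_width: 1.001
grip_force: 0.0
clock: 1.15
position: [0.5789, -0.2946, 0.2307]
eef_rot: [-0.0, 0.704, 0.71, 0.001]
force: [0.6, 0.3, -0.5]
gripper_width: 0.999
grip_force: 0.0
[ 0.57890401 -0.29456956  0.23073752] [-2.43850184e-04  7.04110286e-01  7.10090150e-01  7.90141145e-04]
[454  90  49  80 669] 490.0 129.5 41.28266143798828 [ 0.7278 -0.2498  0.064 ]
[ 293  154   51   52 2060] 318.1460266113281 179.6547393798828 25.891511917114258 [ 0.5766 -0.2965  0.064 ]
[ 299  240   48   47 1752] 322.1344909667969 263.7758483886719 23.97968864440918 [ 0.5811 -0.3818  0.064 ]
[192 248  45  45 752] 212.42591857910156 269.5740661621094 23.986059188842773 [ 0.4723 -0.3891  0.064 ]
```

View pics/w1.png

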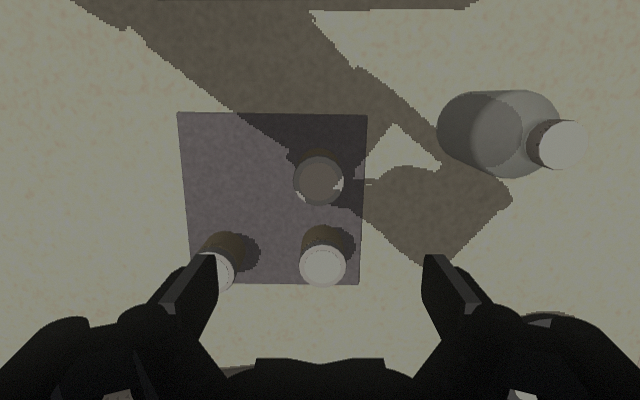

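The wrist view shows jar B at (318,180), jar A at (322,264) and jar C at (212,270), which agrees with the top view. Now I grasp jar B.

```bash
python3 -m crank '[[0,0,0.1,-4,0],[0,0,0.1,-9,0],[0,0,0.1,-14,0],[0,0,0.1,-18,0],[0,0,0.1,-20.6,0]]'
python3 -m crank '[[0,0,0,0,0],[255,0,0,0,0],[255,0,0,0,0],[255,0,0,0,0],[255,0,0,0,0]]' 30
python3 -m crank '[[255,0,0,0,0],[255,0,0,0,0],[255,0,0,0,0],[255,0,0,2,0],[255,0,0,4,0]]'
```

```text
clock: 1.7
position: [0.5724, -0.2969, 0.0212]
eef_rot: [-0.003, 0.708, 0.706, -0.001]
force: [0.3, -0.2, 0.0]
gripper_width: 0.999
grip_force: 0.0
clock: 2.2
position: [0.5771, -0.2988, 0.0282]
eef_rot: [0.002, 0.707, 0.707, 0.0]
force: [-0.2, 0.0, 6.5]
gripper_width: 0.553
grip_force: 31.2
clock: 2.7
position: [0.5753, -0.297, 0.0659]
eef_rot: [-0.0, 0.707, 0.707, -0.0]
force: [-0.4, -0.3, -0.8]
gripper_width: 0.554
grip_force: 31.4
```

```bash
python3 -m crank '[[255,0,0,5,0],[255,0,0,9.5,0],[255,0,3,13,0],[255,1,7,14,0],[255,2,11,14,0]]'
python3 -m crank '[[255,0.5,5,0,0],[255,1,10,0,0],[255,1.5,15,0,0],[255,2,20,0,0],[255,2.4,25.3,0,0]]'
python3 -m crank '[[255,0,0,0,0],[255,0,0,-3,0],[255,0,0,-6,0],[255,0,0,-8,0],[255,0,0,-9,0]]'
python3 -m crank '[[255,0,0,-0.4,0],[255,0,0,-0.75,0],[255,0,0,-0.75,0],[255,0,0,-0.75,0],[255,0,0,-0.75,0]]'
```

```text
clock: 3.2
position: [0.5972, -0.1874, 0.2098]
eef_rot: [0.003, 0.708, 0.707, 0.001]
force: [1.0, 0.4, -1.7]
gripper_width: 0.555
grip_force: 31.6
clock: 3.7
position: [0.6193, 0.0636, 0.2063]
eef_rot: [0.001, 0.707, 0.707, 0.0]
force: [1.0, 0.1, -0.6]
gripper_width: 0.553
grip_force: 31.6
clock: 4.2
position: [0.6179, 0.0611, 0.1134]
eef_rot: [-0.001, 0.707, 0.707, -0.001]
force: [-0.1, -0.1, -0.6]
gripper_width: 0.553
grip_force: 31.6
clock: 4.7
position: [0.6203, 0.0613, 0.1092]
eef_rot: [0.001, 0.707, 0.707, 0.001]
force: [0.3, -0.6, 3.3]
gripper_width: 0.554
grip_force: 31.7
```

```bash
python3 -m crank '[[100,0,0,0,0],[60,0,0,0,0],[0,0,0,0,0],[0,0,0,0,0],[0,0,0,3,0]]'
python3 -m crank '[[0,0,0,3,0],[0,0,0,7,0],[0,0,-4,8,0],[0,-0.5,-8.5,8,0],[0,-1,-13,8,0]]'
python3 -m crank '[[0,-0.5,-4.5,0,0],[0,-1,-9,0,0],[0,-1.5,-13.5,0,0],[0,-2,-18,0,0],[0,-2.2,-22,0,0]]'
python3 -m crank '[[0,-0.3,-4.5,0,0],[0,-0.7,-9.2,0,0],[0,-0.7,-9.2,0,0],[0,-0.7,-9.2,0,0],[0,-0.7,-9.2,0,0]]'
python3 - <<'E'
from h import *
for n in("wrist","top"):
  c=cam(n);P=cloud(c);z=P[...,2];print(n,c["st"]["position"])
  for lo,hi,t in((.055,.075,.064),(.135,.155,.145)):
    k,l,s,ce=cv2.connectedComponentsWithStats(((z>lo)&(z<hi)).astype(np.uint8))
    for i in range(1,k):
      if s[i,4]>150 and max(s[i,2:4])<70:
        (u,v),r=cv2.minEnclosingCircle(np.argwhere(l==i)[:,::-1].astype(np.float32)); print(s[i],r,ray(c,u,v,t).round(4))
E
```

```text
clock: 5.2
position: [0.6159, 0.0617, 0.1334]
eef_rot: [-0.003, 0.707, 0.707, -0.003]
force: [0.2, -0.5, -0.1]
gripper_width: 1.0
grip_force: 0.0
clock: 5.7
position: [0.6095, -0.0695, 0.2188]
eef_rot: [0.001, 0.707, 0.708, 0.0]
force: [0.6, -0.9, -0.7]
gripper_width: 0.999
grip_force: 0.0
clock: 6.2
position: [0.5866, -0.2908, 0.2178]
eef_rot: [-0.0, 0.707, 0.707, -0.0]
force: [-0.1, 0.4, -0.1]
gripper_width: 1.003
grip_force: 0.0
clock: 6.7
position: [0.5804, -0.3794, 0.2175]
eef_rot: [-0.0, 0.707, 0.707, 0.0]
force: [0.7, 0.1, -0.1]
gripper_width: 0.999
grip_force: 0.0
wrist [ 0.58038461 -0.37943606  0.21746047]
[ 295  158   54   54 2234] 26.897518157958984 [ 0.5812 -0.3829  0.064 ]
[ 171  168   56   53 2260] 27.807125091552734 [ 0.4716 -0.3904  0.064 ]
[221 364  34  14 197] 16.688419342041016 [ 0.4938 -0.5783  0.064 ]
top [ 0.58060097 -0.3790591   0.21766849]
[455 189  19  19 288] 9.7347412109375 [ 0.5806 -0.3838  0.064 ]
[589 364  51  36 252] 28.507801055908203 [ 0.1186 -0.7568  0.064 ]
[  9 367  27  33 179] 17.501224517822266 [0.1224 0.7403 0.064 ]
[277 173  20  20 310] 9.88801097869873 [0.6176 0.0614 0.145 ]
[  0 377  18  23 155] 13.313627243041992 [0.1383 0.7196 0.145 ]
```

```bash
python3 -m crank '[[0,0,-0.4,-4,0],[0,0,-0.4,-9,0],[0,0,-0.4,-14,0],[0,0,-0.4,-17,0],[0,0,-0.4,-19.2,0]]'
python3 -m crank '[[0,0,0,0,0],[255,0,0,0,0],[255,0,0,0,0],[255,0,0,0,0],[255,0,0,0,0]]' 30
python3 -m crank '[[255,0,0,0,0],[255,0,0,0,0],[255,0,0,3,0],[255,0,0,7,0],[255,0,0,11.5,0]]'
python3 -m crank '[[255,0,3,4,0],[255,0.5,7,6.5,0],[255,1,11,6.5,0],[255,1.5,15.5,6.5,0],[255,2,20,6.5,0]]'
python3 -m crank '[[255,0.5,4.5,0,0],[255,1,9,0,0],[255,1.5,13.5,0,0],[255,2,17.7,0,0],[255,2,17.7,0,0]]'
```

```text
clock: 7.3
position: [0.5795, -0.3817, 0.0226]
eef_rot: [-0.002, 0.706, 0.708, -0.0]
force: [0.2, 0.5, 0.2]
gripper_width: 0.996
grip_force: 0.0
clock: 7.8
position: [0.5818, -0.3854, 0.0286]
eef_rot: [0.002, 0.707, 0.707, 0.0]
force: [0.5, 0.9, 6.6]
gripper_width: 0.551
grip_force: 31.3
clock: 8.3
position: [0.5794, -0.3838, 0.1409]
eef_rot: [-0.001, 0.707, 0.707, -0.0]
force: [0.3, -0.1, -1.3]
gripper_width: 0.554
grip_force: 31.4
clock: 8.8
position: [0.6002, -0.1831, 0.2068]
eef_rot: [0.001, 0.707, 0.707, 0.0]
force: [1.1, 0.2, -1.8]
gripper_width: 0.556
grip_force: 31.5
clock: 9.3
position: [0.6202, -0.0021, 0.2064]
eef_rot: [-0.0, 0.705, 0.709, 0.001]
force: [0.2, 0.0, -1.2]
gripper_width: 0.554
grip_force: 31.5
```

```bash
python3 -m crank '[[255,0,0,0,0],[255,0,0,-3,0],[255,0,0,-6,0],[255,0,0,-8,0],[255,0,0,-9,0]]'
python3 -m crank '[[255,0,0,-0.4,0],[255,0,0,-0.75,0],[255,0,0,-0.75,0],[255,0,0,-0.75,0],[255,0,0,-0.75,0]]'
python3 -m crank '[[100,0,0,0,0],[60,0,0,0,0],[0,0,0,0,0],[0,0,0,0,0],[0,0,0,3,0]]'
python3 -m crank '[[0,0,0,3,0],[0,0,0,7,0],[0,-1,-4,8,0],[0,-2.5,-8,8,0],[0,-4,-12,8,0]]'
python3 -m crank '[[0,-2,-4.3,0,0],[0,-4,-8.6,0,0],[0,-6,-12.9,0,0],[0,-8,-17.2,0,0],[0,-10,-21.5,0,0]]'
python3 -m crank '[[0,-0.8,-4,0,0],[0,-0.8,-5,0,0],[0,-0.8,-5,0,0],[0,-0.8,-5,0,0],[0,-0.8,-5,0,0]]'
python3 - <<'E'
from h import *
for n in("wrist","top"):
  c=cam(n);P=cloud(c);z=P[...,2];print(n,c["st"]["position"])
  for lo,hi,t in((.055,.075,.064),(.135,.155,.145)):
    k,l,s,ce=cv2.connectedComponentsWithStats(((z>lo)&(z<hi)).astype(np.uint8))
    for i in range(1,k):
      if s[i,4]>150 and max(s[i,2:4])<70:
        (u,v),r=cv2.minEnclosingCircle(np.argwhere(l==i)[:,::-1].astype(np.float32)); print(s[i],r,ray(c,u,v,t).round(4))
E
```

```text
clock: 9.8
position: [0.6188, -0.0091, 0.1135]
eef_rot: [-0.001, 0.708, 0.706, -0.001]
force: [0.0, 0.9, -1.2]
gripper_width: 0.552
grip_force: 31.5
clock: 10.3
position: [0.6213, -0.0079, 0.1096]
eef_rot: [0.001, 0.707, 0.707, 0.001]
force: [0.4, -0.3, 2.1]
gripper_width: 0.55
grip_force: 31.7
clock: 10.8
position: [0.6169, -0.0069, 0.1339]
eef_rot: [-0.004, 0.707, 0.707, -0.003]
force: [-0.3, 0.5, -0.6]
gripper_width: 0.998
grip_force: 0.0
clock: 11.3
position: [0.5802, -0.1285, 0.2192]
eef_rot: [0.001, 0.707, 0.708, 0.0]
force: [0.3, -0.3, -0.5]
gripper_width: 1.0
grip_force: 0.0
clock: 11.8
position: [0.4793, -0.344, 0.2184]
eef_rot: [0.0, 0.707, 0.707, 0.0]
force: [0.9, -0.2, -0.2]
gripper_width: 1.001
grip_force: 0.0
clock: 12.3
position: [0.4729, -0.3908, 0.2181]
eef_rot: [-0.0, 0.706, 0.708, 0.0]
force: [0.2, 0.2, -0.1]
gripper_width: 1.001
grip_force: 0.0
wrist [ 0.47291251 -0.39083344  0.21813568]
[ 604    0   36   57 1203] 31.531829833984375 [ 0.7099 -0.2676  0.064 ]
[ 291  155   54   54 2225] 26.909759521484375 [ 0.4698 -0.3914  0.064 ]
top [ 0.47294744 -0.39088161  0.21825401]
[ 557  203   62   69 2153] 42.074440002441406 [ 0.4691 -0.6925  0.064 ]
[459 233  19  19 288] 9.850461959838867 [ 0.469  -0.3925  0.064 ]
[589 364  51  36 257] 28.565711975097656 [ 0.1214 -0.7547  0.064 ]
[  9 367  27  33 171] 17.49295425415039 [0.1217 0.7415 0.064 ]
[277 173  20  20 309] 9.88801097869873 [0.6176 0.0614 0.145 ]
[306 172  20  20 314] 10.000632286071777 [ 0.6187 -0.0078  0.145 ]
```

```bash
python3 -m crank '[[0,-0.2,-0.1,-4,0],[0,-0.2,-0.1,-9,0],[0,-0.2,-0.1,-14,0],[0,-0.2,-0.1,-17,0],[0,-0.2,-0.1,-19.2,0]]'
python3 -m crank '[[0,0,0,0,0],[255,0,0,0,0],[255,0,0,0,0],[255,0,0,0,0],[255,0,0,0,0]]' 30
python3 -m crank '[[255,0,0,0,0],[255,0,0,0,0],[255,0,0,3,0],[255,0,0,7,0],[255,0,0,11.5,0]]'
python3 -m crank '[[255,1,1,4,0],[255,2.5,4.5,6.5,0],[255,4,8,6.5,0],[255,6,12,6.5,0],[255,8,16,6.5,0]]'
python3 -m crank '[[255,1.8,4,0,0],[255,3.6,8,0,0],[255,5.4,12,0,0],[255,6.9,15.8,0,0],[255,6.9,15.8,0,0]]'
python3 -m crank '[[255,0,0,0,0],[255,0,0,-3,0],[255,0,0,-6,0],[255,0,0,-8,0],[255,0,0,-9,0]]'
python3 -m crank '[[255,0,0,-0.4,0],[255,0,0,-0.75,0],[255,0,0,-0.75,0],[255,0,0,-0.75,0],[255,0,0,-0.75,0]]'
```

```text
clock: 12.9
position: [0.4697, -0.391, 0.0234]
eef_rot: [-0.002, 0.707, 0.708, 0.0]
force: [-0.1, 0.2, 0.7]
gripper_width: 1.0
grip_force: 0.0
clock: 13.4
position: [0.4714, -0.3946, 0.0286]
eef_rot: [0.002, 0.707, 0.707, -0.0]
force: [-0.0, 0.9, 6.9]
gripper_width: 0.554
grip_force: 31.5
clock: 13.9
position: [0.4695, -0.3927, 0.1418]
eef_rot: [-0.001, 0.707, 0.707, 0.0]
force: [1.0, 0.3, -1.5]
gripper_width: 0.552
grip_force: 31.6
clock: 14.4
position: [0.5507, -0.2323, 0.2073]
eef_rot: [0.001, 0.707, 0.707, 0.0]
force: [0.6, 0.3, -1.4]
gripper_width: 0.555
grip_force: 31.6
clock: 14.9
position: [0.6204, -0.0704, 0.2068]
eef_rot: [-0.0, 0.705, 0.709, 0.001]
force: [-0.0, -0.5, -0.7]
gripper_width: 0.555
grip_force: 31.6
clock: 15.4
position: [0.6175, -0.0768, 0.114]
eef_rot: [-0.001, 0.708, 0.706, -0.001]
force: [-1.1, -0.0, -2.0]
gripper_width: 0.556
grip_force: 31.6
clock: 15.9
position: [0.6199, -0.0757, 0.1097]
eef_rot: [0.001, 0.707, 0.707, 0.0]
force: [0.5, 0.5, 0.9]
gripper_width: 0.553
grip_force: 31.8
```

```bash
python3 -m crank '[[255,0,0,-0.15,0],[100,0,0,-0.15,0],[60,0,0,-0.15,0],[0,0,0,-0.15,0],[0,0,0,-0.15,0]]'
python3 -m crank '[[0,0,0,3,0],[0,0,0,7,0],[0,-3,2,10.5,0.13],[0,-6,5,11.5,0.26],[0,-9,8,11.5,0.39]]'
python3 -m crank '[[0,-3,2.5,0,0.14],[0,-6,5,0,0.28],[0,-6.2,5.4,0,0.42],[0,-6.2,5.4,0,0.56],[0,-6.2,5.4,0,0.7]]'
python3 -m crank '[[0,0,0,0,0.14],[0,0,0,0,0.16],[0,0,0,0,0.16],[0,0,0,0,0.16],[0,0,0,0,0.16]]'
python3 - <<'E'
from h import *
c=cam("top");P=cloud(c);z=P[...,2]
k,l,s,ce=cv2.connectedComponentsWithStats(((z>.135)&(z<.155)).astype(np.uint8))
for i in range(1,k):
      if s[i,4]>150 and max(s[i,2:4])<70:
        (u,v),r=cv2.minEnclosingCircle(np.argwhere(l==i)[:,::-1].astype(np.float32)); print(s[i],r,ray(c,u,v,.145).round(4))
c=cam("wrist");cv2.imwrite("pics/w2.png",c["im"]);P=cloud(c);z=P[...,2]
print(c["st"]["position"],c["st"]["qpos"])
k,l,s,ce=cv2.connectedComponentsWithStats(((z>.088)&(z<.125)).astype(np.uint8))
for i in range(1,k):
  if s[i,4]>60: print(s[i],P[l==i].mean(0).round(4),np.percentile(z[l==i],90))
E
```

```text
clock: 16.4
position: [0.6193, -0.0755, 0.1072]
eef_rot: [-0.0, 0.707, 0.707, 0.0]
force: [0.4, -0.1, 0.1]
gripper_width: 1.0
grip_force: 0.0
clock: 16.9
position: [0.5298, 0.0047, 0.2249]
eef_rot: [0.002, 0.555, 0.832, 0.001]
force: [1.1, 1.1, 0.4]
gripper_width: 0.998
grip_force: 0.0
clock: 17.4
position: [0.4671, 0.0589, 0.2225]
eef_rot: [0.0, 0.235, 0.972, 0.0]
force: [0.4, 0.1, -0.1]
gripper_width: 0.998
grip_force: 0.0
clock: 17.9
position: [0.4673, 0.0584, 0.2222]
eef_rot: [-0.0, 0.161, 0.987, -0.0]
force: [0.4, -0.1, 0.1]
gripper_width: 0.996
grip_force: 0.0
[277 173  20  20 307] 9.88801097869873 [0.6176 0.0614 0.145 ]
[306 172  20  20 309] 9.977130889892578 [ 0.6187 -0.0078  0.145 ]
[334 173  20  20 309] 10.017401695251465 [ 0.6177 -0.075   0.145 ]
[  0 377  17  23 152] 13.601571083068848 [0.1383 0.7184 0.145 ]
[0.46730253 0.05845896 0.22227291] [-1.28358888e-01 -4.89969648e-02  1.86931121e+00 -1.32831441e-05
  1.32133086e+00 -1.37696812e+00]
[ 309  163   21   59 1043] [0.4651 0.0589 0.1124] 0.11474172349043871
[203 212  28  27 513] [ 0.4676 -0.0297  0.1011] 0.10503878958807339
[ 216  236  221  116 2706] [0.5499 0.0525 0.094 ] 0.09570251830712265
[ 350  313   57   45 1374] [0.6002 0.0641 0.1079] 0.12184281702859691
[ 280  334   50   30 1104] [0.6017 0.001  0.1047] 0.11779822175144727
[217 351  39  27 664] [ 0.5985 -0.0665  0.101 ] 0.11212054481222848
```

View pics/w2.png

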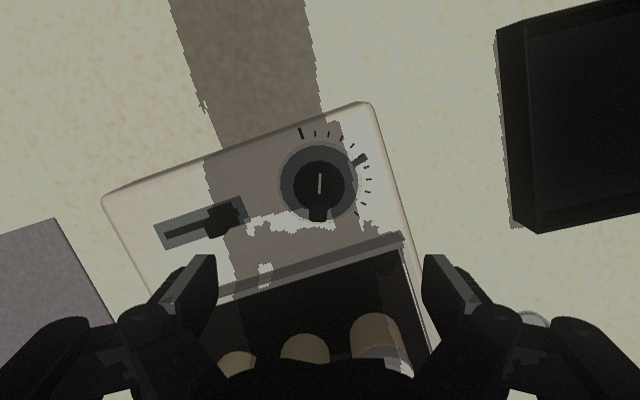

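The wrist view shows the dial at about (318,185) with its white pointer line at (319,183). The steel tab is at (360,160), the zero line at (301,133) and the slide at (220,222). I'll compute the angles from these.

Run:
```python
from h import *
c=cam("wrist");g=cv2.cvtColor(c["im"],cv2.COLOR_BGR2GRAY)
def blob(x0,y0,x1,y1,f):
    m=np.zeros(g.shape,np.uint8);m[y0:y1,x0:x1]=f(g[y0:y1,x0:x1].astype(int))
    n,l,s,ce=cv2.connectedComponentsWithStats(m);i=1+s[1:,4].argmax()
    p=np.argwhere(l==i)[:,::-1].astype(np.float32);return p,s[i]
for nm,b,th,z in(("marker",(350,148,375,170),lambda a:a<95,.0725),("zero",(294,122,308,142),lambda a:a<90,.07),("ptr",(308,168,332,202),lambda a:a>90,.114)):
    p,s=blob(*b,th); q=np.array([ray(c,*x,z)[:2] for x in p]);mu=q.mean(0);w,v=np.linalg.eigh(np.cov((q-mu).T));d=v[:,1]
    print(nm,s,mu.round(4),"dir",d.round(3),"len",np.ptp((q-mu)@d).round(4), "cw from -x: %.3f"%np.arctan2(d[1],-d[0]))
    if nm!="ptr": 
        for ax in((.466,.0574),(.4655,.0585)): r=mu-ax; print("  axis",ax,"ang %.3f R %.4f"%(np.arctan2(r[1],-r[0]),np.hypot(*r)))
# mixer deck front edges & dial disc (dark) at z=.078
P=cloud(c);zz=P[...,2]
m=(zz>.1085)&(zz<.12); m[:150]=0;m[230:]=0;m[:,:300]=0;m[:,340:]=0
q=P[m][:,:2]*1000;print("bar rect",cv2.minAreaRect(q.astype(np.float32)))
cv2.imwrite("pics/w3.png",cv2.resize(c["im"][110:250,250:400],None,fx=4,fy=4))
# ring ticks
```

```text
marker [350 154  18  16 140] [0.4597 0.0955] dir [-0.35   0.937] len 0.0173 cw from -x: 1.214
  axis (0.466, 0.0574) ang 1.407 R 0.0386
  axis (0.4655, 0.0585) ang 1.416 R 0.0375
zero [294 122  14  18 109] [0.4179 0.0579] dir [-0.987  0.16 ] len 0.0147 cw from -x: 0.161
  axis (0.466, 0.0574) ang 0.011 R 0.0481
  axis (0.4655, 0.0585) ang -0.012 R 0.0476
ptr [318 174   3  19  37] [0.4578 0.0618] dir [-0.933  0.36 ] len 0.0139 cw from -x: 0.369
bar rect ((467.35028076171875, 58.053245544433594), (13.983572959899902, 41.183048248291016), 68.5772933959961)
```

View pics/w3.png

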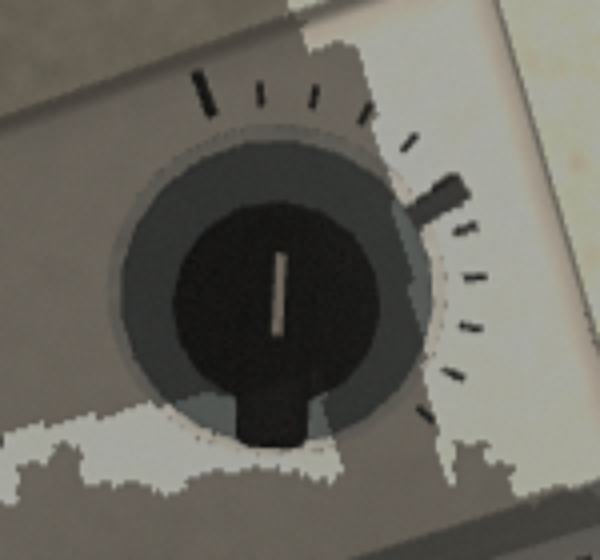

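Run:
```python
from h import *
c=cam("wrist")
f=lambda x,y,z:ray(c,250+(x+.5)/4-.5,110+(y+.5)/4-.5,z)[:2]
mi,mo,mc=f(410,213,.0725),f(463,185,.0725),f(438,200,.0745)
za,zb=f(197,72,.07),f(212,115,.07)
ring=f(277,285,.07); ringL,ringR,ringT,ringB=f(120,285,.07),f(435,285,.07),f(277,137,.07),f(277,440,.07)
print(mi,mo,mc,"tab dir",np.arctan2((mo-mi)[1],-(mo-mi)[0]),np.hypot(*(mo-mi)))
print("zero dir",np.arctan2((za-zb)[1],-(za-zb)[0]),za,zb)
print("ring",ring,ringL,ringR,ringT,ringB,np.hypot(*(ringL-ringR)),np.hypot(*(ringT-ringB)))
for ax in(ring,(.4673,.0581),(.466,.0574)):
    for p in(mi,mo,mc,za,zb):r=p-np.array(ax);print("%.3f/%.4f"%(np.arctan2(r[1],-r[0]),np.hypot(*r)),end=" ")
    print()
```

```text
[0.45967226 0.09074837] [0.45746066 0.1032026 ] [0.45845892 0.09713105] tab dir 1.3950499916464238 0.012649072093459543
zero dir -0.004019119865245745 [0.41740023 0.05715096] [0.42685389 0.05718896]
ring [0.46627763 0.05853019] [0.45540872 0.02589048] [0.47721282 0.09136895] [0.43560515 0.06876883] [0.50049398 0.04710859] 0.06901340477652917 0.06840851792008242
1.369/0.0329 1.376/0.0455 1.371/0.0394 -0.028/0.0489 -0.034/0.0394 
1.341/0.0335 1.356/0.0462 1.348/0.0400 -0.019/0.0499 -0.023/0.0405 
1.383/0.0339 1.386/0.0466 1.383/0.0404 -0.005/0.0486 -0.005/0.0391
```

```bash
python3 -m crank '[[0,-0.1,-0.05,-4,-0.05],[0,-0.1,-0.05,-8,-0.05],[0,-0.1,-0.05,-11,-0.05],[0,-0.1,-0.05,-12.6,-0.05],[0,-0.1,-0.05,-13.2,-0.05]]'
python3 -m crank '[[0,0,0,0,0],[150,0,0,0,0],[200,0,0,0,0],[255,0,0,0,0],[255,0,0,0,0]]' 30
python3 -m crank '[[255,0,0,0,0],[255,0,0,0,0],[255,0,0,0,0],[255,0,0,0,0],[255,0,0,0,0]]'
```

```text
clock: 18.6
position: [0.4648, 0.0582, 0.0883]
eef_rot: [-0.002, 0.185, 0.983, -0.0]
force: [0.2, -0.3, 0.8]
gripper_width: 1.001
grip_force: 0.0
clock: 19.1
position: [0.4668, 0.0579, 0.091]
eef_rot: [0.001, 0.184, 0.983, 0.0]
force: [-0.2, 0.0, -0.0]
gripper_width: 0.328
grip_force: 0.0
clock: 19.6
position: [0.4666, 0.0581, 0.0908]
eef_rot: [0.0, 0.184, 0.983, 0.0]
force: [-1.5, 1.2, 5.4]
gripper_width: 0.153
grip_force: 33.7
```

```bash
python3 -m crank '[[255,0,0,0,-0.1],[255,0,0,0,-0.2],[255,0,0,0,-0.3],[255,0,0,0,-0.4],[255,0,0,0,-0.5]]'
python3 -m crank '[[255,0,0,0,-0.1],[255,0,0,0,-0.2],[255,0,0,0,-0.3],[255,0,0,0,-0.4],[255,0,0,0,-0.5]]'
python3 -m crank '[[255,0,0,0,0],[255,0,0,0,0],[180,0,0,0,0],[100,0,0,0,0],[0,0,0,0,0]]'
python3 -m crank '[[0,0,0,0,0],[0,0,0,0,0],[0,0,0,4,0],[0,0,0,8,0],[0,0,0,13,0]]'
python3 -m crank '[[0,0,0,0,0.14],[0,0,0,0,0.28],[0,0,0,0,0.28],[0,0,0,0,0.28],[0,0,0,0,0.28]]'
python3 - <<'E'
from h import *
c=cam("wrist");P=cloud(c);zz=P[...,2]; print(c["st"]["position"],c["st"]["force"])
m=(zz>.1085)&(zz<.12)&(np.hypot(P[...,0]-.466,P[...,1]-.058)<.03)
q=P[m][:,:2]*1000;print("bar rect",cv2.minAreaRect(q.astype(np.float32)))
v,u=np.argwhere(m).mean(0).astype(int);print(u,v);np.save("uv.npy",[u,v])
cv2.imwrite("pics/w4.png",cv2.resize(c["im"][v-60:v+60,u-75:u+75],None,fx=5,fy=5))
E
```

```text
clock: 20.1
position: [0.4674, 0.0591, 0.0908]
eef_rot: [0.001, 0.424, 0.906, 0.002]
force: [4.2, 6.7, 1.5]
gripper_width: 0.155
grip_force: 33.2
clock: 20.6
position: [0.4686, 0.0597, 0.0909]
eef_rot: [0.001, 0.635, 0.773, 0.003]
force: [8.4, 10.4, -3.9]
gripper_width: 0.16
grip_force: 32.4
clock: 21.1
position: [0.4659, 0.0578, 0.09]
eef_rot: [-0.0, 0.633, 0.774, -0.0]
force: [-0.1, -0.2, -0.2]
gripper_width: 0.627
grip_force: 0.0
clock: 21.6
position: [0.4649, 0.058, 0.2203]
eef_rot: [-0.002, 0.633, 0.774, -0.001]
force: [0.6, 1.0, -0.0]
gripper_width: 1.0
grip_force: 0.0
clock: 22.1
position: [0.466, 0.058, 0.2198]
eef_rot: [-0.0, 0.52, 0.854, -0.0]
force: [0.9, -0.0, 0.2]
gripper_width: 1.001
grip_force: 0.0
[0.46602765 0.05795963 0.21984378] [ 0.91258627 -0.03876355  0.16088518]
bar rect ((468.0509338378906, 58.02336883544922), (14.121821403503418, 41.9827995300293), 11.332589149475098)
323 195
```

View pics/w4.png

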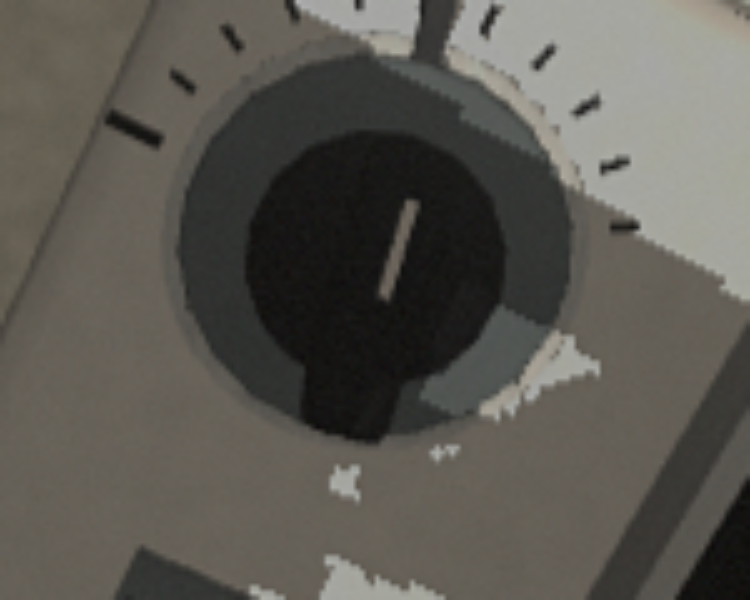

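The pointer line in this crop runs (384,298) to (412,200) and the tab sits at about (430,58). I'll compare the two angles in this view.

Run:
```python
from h import *
c=cam("wrist")
f=lambda x,y,z:ray(c,248+(x+.5)/5-.5,135+(y+.5)/5-.5,z)[:2]
a=lambda d:np.arctan2(d[1],-d[0])
p0,p1=f(384,298,.114),f(412,200,.114);print("ptr",a(p1-p0))
g=cv2.cvtColor(c["im"],cv2.COLOR_BGR2GRAY)
# tab pixels: dark, world radius 33..47, ang 1.1..1.6 at z .074
ax=np.array((.4665,.0578))
u,v=np.meshgrid(np.arange(640),np.arange(400))
d=np.stack([(u-c["K"][0,2])/c["K"][0,0],(v-c["K"][1,2])/c["K"][1,1],np.ones_like(u)],-1)@c["R"].T
W=c["o"]+d*((.075-c["o"][2])/d[...,2])[...,None]
for ax in((.4665,.0578),(.466,.0574),(.4680,.0580)):
    r=W[...,:2]-ax;R=np.hypot(r[...,0],r[...,1]);A=np.arctan2(r[...,1],-r[...,0])
    m=(R>.035)&(R<.046)&(abs(A-1.37)<.12); t=m&(g<110)
    mm=W[t][:,:2].mean(0)-ax; q=W[t][:,:2];w,V=np.linalg.eigh(np.cov(q.T))
    print(ax,t.sum(),m.sum(),"marker",a(mm),"R",R[t].mean(),"tabdir",abs(V[1,1]/V[0,1]),np.arctan2(abs(V[1,1]),abs(V[0,1])))
```

```text
ptr 1.3575491652440241
(0.4665, 0.0578) 99 161 marker 1.3804016417376455 R 0.04079608021703906 tabdir 3.6115209751212616 1.3006723163430667
(0.466, 0.0574) 99 159 marker 1.394272914510905 R 0.040873550947884085 tabdir 3.362144240318392 1.281699694964808
(0.468, 0.058) 98 157 marker 1.343545019003235 R 0.04085851169487566 tabdir 3.638519718984568 1.3025816221439201
```

Run:
```python
from h import *
from scipy.optimize import least_squares
c=cam("wrist")
f=lambda x,y,z:ray(c,248+(x+.5)/5-.5,135+(y+.5)/5-.5,z)[:2]
a=lambda d:np.arctan2(d[1],-d[0])
T=np.array([f(*p,.07) for p in[(182,80),(232,37),(292,8),(490,20),(543,57),(587,104),(614,163),(625,226)]])
s=least_squares(lambda p:np.hypot(*(T-p[:2]).T)-p[2],[.466,.058,.044]);ax=s.x[:2];print(s.x,s.fun.round(4))
z0,z1=f(108,115,.07),f(162,143,.07);print("zero",a(z0-ax),a(z1-ax),"dir",a(z0-z1))
print("ticks",[round(a(t-ax),3) for t in T])
m1=f(430,58,.0725);m2=f(441,2,.075);print("marker",a(m1-ax),a(m2-ax),np.hypot(*(m1-ax)),np.hypot(*(m2-ax)))
```

```text
[0.46834856 0.05747885 0.04377808] [ 0.0001 -0.     -0.0001  0.0001 -0.0001  0.0002 -0.     -0.0001]
zero -0.00611622683357851 -0.010719102624826482 dir 0.012191850532277122
ticks [np.float64(0.251), np.float64(0.509), np.float64(0.768), np.float64(1.549), np.float64(1.801), np.float64(2.055), np.float64(2.315), np.float64(2.576)]
marker 1.3618849213037654 1.339390531025961 0.03457958354740294 0.04423710528489851
```

The tick circle gives marker ≈1.35 rad against pointer ≈1.36 rad, so they are aligned. Next is the slide: pinch it across x, then draw it toward -y.

```bash
python3 -m crank '[[130,0.2,-4,0,-0.13],[130,0.2,-8,0,-0.26],[130,0.2,-8.85,0,-0.39],[130,0.2,-8.85,0,-0.476],[130,0.2,-8.85,0,-0.476]]' 40
python3 -m crank '[[130,0,0,-4,0],[130,0,0,-8,0],[130,0,0,-11,0],[130,0,0,-13.2,0],[130,0,0,-14,0]]'
python3 -m crank '[[130,0,0,0,0],[180,0,0,0,0],[255,0,0,0,0],[255,0,0,0,0],[255,0,0,0,0]]' 40
python3 -m crank '[[255,0,0,0,0],[255,0,0,0,0],[255,0,0,0,0],[255,0,0,0,0],[255,0,0,0,0]]'
```

```text
clock: 22.75
position: [0.4682, -0.031, 0.2201]
eef_rot: [-0.0, 0.707, 0.708, -0.0]
force: [0.3, 0.3, -0.7]
gripper_width: 0.487
grip_force: 0.0
clock: 23.25
position: [0.4665, -0.0296, 0.0779]
eef_rot: [-0.002, 0.705, 0.709, -0.001]
force: [-0.8, 0.1, -0.1]
gripper_width: 0.491
grip_force: 0.0
clock: 23.75
position: [0.4704, -0.0308, 0.082]
eef_rot: [0.002, 0.706, 0.709, 0.001]
force: [4.2, 1.5, 0.7]
gripper_width: 0.176
grip_force: 43.0
clock: 24.25
position: [0.4704, -0.0308, 0.082]
eef_rot: [0.002, 0.706, 0.709, 0.001]
force: [4.6, 2.3, 1.8]
gripper_width: 0.177
grip_force: 43.0
```

```bash
python3 -m crank '[[255,0.1,-0.8,0,0],[255,0.1,-1.7,0,0],[255,0.1,-2.6,0,0],[255,0.1,-3.5,0,0],[255,0.1,-4.1,0,0]]'
python3 -m crank '[[255,0,-0.2,0,0],[255,0,-0.4,0,0],[255,0,-0.5,0,0],[255,0,-0.5,0,0],[255,0,-0.5,0,0]]'
```

```text
clock: 24.75
position: [0.471, -0.0709, 0.082]
eef_rot: [0.001, 0.706, 0.708, 0.002]
force: [4.8, 9.1, 5.1]
gripper_width: 0.176
grip_force: 43.6
clock: 25.25
position: [0.4711, -0.0756, 0.082]
eef_rot: [0.001, 0.706, 0.709, 0.002]
force: [4.4, 7.3, 4.2]
gripper_width: 0.179
grip_force: 43.5
```

```bash
python3 -m crank '[[255,0,-0.1,0,0],[255,0,-0.2,0,0],[255,0,-0.2,0,0],[255,0,-0.2,0,0],[255,0,-0.2,0,0]]'
python3 -m crank '[[255,0,-0.1,0,0],[255,0,-0.15,0,0],[255,0,-0.15,0,0],[255,0,-0.15,0,0],[255,0,-0.15,0,0]]'
```

```text
clock: 25.75
position: [0.4711, -0.076, 0.082]
eef_rot: [0.0, 0.706, 0.709, 0.003]
force: [4.8, 15.3, 6.9]
gripper_width: 0.182
grip_force: 43.8
clock: 26.25
position: [0.4711, -0.0761, 0.082]
eef_rot: [-0.001, 0.706, 0.708, 0.004]
force: [6.2, 20.9, 9.8]
gripper_width: 0.181
grip_force: 44.1
```

The slide is against its end: the force rose to 21 N while the position stayed put. I'll hold 3.5 s, then open to release.

```bash
python3 -m crank '[[255,0,0,0,0],[255,0,0,0,0],[255,0,0,0,0],[255,0,0,0,0],[255,0,0,0,0]]'
python3 -m crank '[[255,0,0,0,0],[255,0,0,0,0],[255,0,0,0,0],[255,0,0,0,0],[255,0,0,0,0]]' |head -2
python3 -m crank '[[255,0,0,0,0],[255,0,0,0,0],[255,0,0,0,0],[255,0,0,0,0],[255,0,0,0,0]]' |head -2
python3 -m crank '[[255,0,0,0,0],[255,0,0,0,0],[255,0,0,0,0],[255,0,0,0,0],[255,0,0,0,0]]' |head -2
python3 -m crank '[[255,0,0,0,0],[255,0,0,0,0],[255,0,0,0,0],[255,0,0,0,0],[255,0,0,0,0]]' |head -2
python3 -m crank '[[255,0,0,0,0],[255,0,0,0,0],[255,0,0,0,0],[255,0,0,0,0],[255,0,0,0,0]]' |head -2
python3 -m crank '[[255,0,0,0,0],[255,0,0,0,0],[255,0,0,0,0],[255,0,0,0,0],[255,0,0,0,0]]'
python3 -m crank '[[100,0,0,0,0],[100,0,0,0,0],[100,0,0,0,0],[100,0,0,0,0],[100,0,0,0,0]]'
python3 -m crank '[[100,0,0,0,0],[100,0,0,0,0],[100,0,0,3,0],[100,0,0,7,0],[100,0,0,12,0]]'
python3 -m crank '[[0,0,4,1.5,0.13],[0,0,8,1.5,0.26],[0,0,12,1.5,0.39],[0,0,13.4,1.5,0.476],[0,0,13.4,1.5,0.476]]'
python3 - <<'E'
from h import *
c=cam("top");P=cloud(c);z=P[...,2]
k,l,s,ce=cv2.connectedComponentsWithStats(((z>.135)&(z<.155)).astype(np.uint8))
for i in range(1,k):
      if s[i,4]>150 and max(s[i,2:4])<70:
        (u,v),r=cv2.minEnclosingCircle(np.argwhere(l==i)[:,::-1].astype(np.float32)); print(s[i],r,ray(c,u,v,.145).round(4))
c=cam("wrist");P=cloud(c);zz=P[...,2];print(c["st"]["position"],c["st"]["eef_rot"])
m=(zz>.1085)&(zz<.12)&(np.hypot(P[...,0]-.466,P[...,1]-.058)<.03)
print("bar rect",cv2.minAreaRect((P[m][:,:2]*1000).astype(np.float32)))
m=(zz>.096)&(zz<.109)&(abs(P[...,0]-.468)<.02)&(P[...,1]<0)
print("slide",P[m].mean(0),m.sum())
E
```

```text
clock: 26.75
position: [0.471, -0.0761, 0.082]
eef_rot: [-0.001, 0.706, 0.708, 0.004]
force: [5.1, 20.9, 8.5]
gripper_width: 0.177
grip_force: 44.1
clock: 27.25
position: [0.4711, -0.0761, 0.082]
clock: 27.75
position: [0.471, -0.0761, 0.082]
clock: 28.25
position: [0.4711, -0.0761, 0.082]
clock: 28.75
position: [0.4711, -0.0762, 0.082]
clock: 29.25
position: [0.471, -0.0761, 0.0819]
clock: 29.75
position: [0.471, -0.0761, 0.082]
eef_rot: [-0.001, 0.706, 0.708, 0.004]
force: [6.1, 21.3, 8.6]
gripper_width: 0.177
grip_force: 44.1
clock: 30.25
position: [0.4692, -0.0803, 0.0803]
eef_rot: [-0.0, 0.706, 0.708, -0.0]
force: [-0.4, -0.2, -0.3]
gripper_width: 0.607
grip_force: 0.0
clock: 30.75
position: [0.4678, -0.0795, 0.1999]
eef_rot: [-0.002, 0.706, 0.708, -0.001]
force: [0.5, -0.4, -0.1]
gripper_width: 0.607
grip_force: 0.0
clock: 31.25
position: [0.469, 0.0558, 0.2153]
eef_rot: [-0.0, 0.517, 0.856, 0.0]
force: [0.8, -1.1, -0.2]
gripper_width: 0.997
grip_force: 0.0
[411 126  14  15 151] 7.078470706939697 [ 0.7342 -0.2528  0.145 ]
[277 173  20  20 310] 9.88801097869873 [0.6176 0.0614 0.145 ]
[306 172  20  20 313] 10.000632286071777 [ 0.6187 -0.0078  0.145 ]
[334 173  20  20 308] 10.017401695251465 [ 0.6177 -0.075   0.145 ]
[0.469147   0.05459891 0.21524892] [ 3.58494102e-05  5.18498516e-01  8.55078516e-01 -1.40420242e-04]
bar rect ((467.9917297363281, 58.15473937988281), (14.091801643371582, 41.933082580566406), 11.11445426940918)
slide [ 0.46874926 -0.02966631  0.10313422] 396
```

The slide is home and the dial reads 1.377. Now I turn it back to zero.

```bash
python3 -m crank '[[0,-0.2,0.35,0,-0.14],[0,-0.2,0.35,-3,-0.285],[0,-0.2,0.35,-8,-0.285],[0,-0.2,0.35,-11.5,-0.285],[0,-0.2,0.35,-12.5,-0.285]]'
python3 -m crank '[[0,0,0,0,0],[150,0,0,0,0],[200,0,0,0,0],[255,0,0,0,0],[255,0,0,0,0]]' 30
python3 -m crank '[[255,0,0,0,0],[255,0,0,0,0],[255,0,0,0,0],[255,0,0,0,0.1],[255,0,0,0,0.2]]'
python3 -m crank '[[255,0,0,0,0.1],[255,0,0,0,0.2],[255,0,0,0,0.3],[255,0,0,0,0.4],[255,0,0,0,0.5]]'
python3 -m crank '[[255,0,0,0,0.1],[255,0,0,0,0.2],[255,0,0,0,0.3],[255,0,0,0,0.4],[255,0,0,0,0.5]]'
python3 -m crank '[[255,0,0,0,0.06],[255,0,0,0,0.11],[255,0,0,0,0.15],[255,0,0,0,0.18],[255,0,0,0,0.18]]'
python3 -c "
from h import *
s=readout.read_state();print(s['wrist_torque'],s['qpos'])"
```

```text
clock: 31.85
position: [0.4642, 0.0566, 0.0865]
eef_rot: [-0.003, 0.636, 0.771, -0.002]
force: [-0.7, 0.0, 0.1]
gripper_width: 1.0
grip_force: 0.0
clock: 32.35
position: [0.4681, 0.0574, 0.0914]
eef_rot: [0.001, 0.635, 0.773, 0.001]
force: [-0.5, -1.1, 0.0]
gripper_width: 0.331
grip_force: 0.0
clock: 32.85
position: [0.4689, 0.0576, 0.0913]
eef_rot: [0.001, 0.553, 0.833, 0.001]
force: [4.1, 0.8, 1.5]
gripper_width: 0.152
grip_force: 37.5
clock: 33.35
position: [0.4687, 0.0574, 0.0913]
eef_rot: [0.001, 0.33, 0.944, 0.0]
force: [2.9, 1.2, 3.1]
gripper_width: 0.153
grip_force: 37.6
clock: 33.85
position: [0.4686, 0.057, 0.0913]
eef_rot: [0.001, 0.086, 0.996, -0.0]
force: [1.9, -2.0, 3.3]
gripper_width: 0.153
grip_force: 37.7
clock: 34.35
position: [0.4686, 0.0569, 0.0913]
eef_rot: [0.001, -0.002, 1.0, -0.001]
force: [2.9, -2.8, 5.3]
gripper_width: 0.155
grip_force: 38.0
[-0.56845632 -0.38253056  0.04151926] [-1.30750283e-01  1.34206893e-01  1.97567824e+00 -9.63027854e-04
  1.02887498e+00 -1.70595046e+00]
```

```bash
python3 -m crank '[[255,0,0,0,0.01],[255,0,0,0,0.02],[255,0,0,0,0.03],[255,0,0,0,0.03],[255,0,0,0,0.03]]' | sed -n 3,4p
python3 -c "
from h import *
s=readout.read_state();print(s['wrist_torque'],s['eef_rot'])"
```

```text
eef_rot: [0.001, -0.016, 1.0, -0.0]
force: [2.6, -2.7, 5.3]
[-0.5641408  -0.40496411 -0.72739629] [ 1.40997196e-03 -1.60293386e-02  9.99870468e-01 -3.45880123e-04]
```

The stop is reached (0.73 N m of reaction). I release, rise, check, and head for the first jar.

```bash
python3 -m crank '[[180,0,0,0,-0.01],[100,0,0,0,-0.01],[0,0,0,0,-0.01],[0,0,0,0,-0.01],[0,0,0,0,-0.01]]'
python3 -m crank '[[0,0,0,4,0],[0,0,0,8,0],[0,0,0,12,0],[0,0,0,13,0],[0,0,0,13,0]]'
python3 - <<'E'
from h import *
c=cam("wrist");P=cloud(c);zz=P[...,2]
m=(zz>.1085)&(zz<.12)&(np.hypot(P[...,0]-.466,P[...,1]-.058)<.03)
print("bar rect",cv2.minAreaRect((P[m][:,:2]*1000).astype(np.float32)))
E
python3 -m crank '[[0,3,0.1,0,-0.14],[0,6,0.2,0,-0.28],[0,9,0.3,0,-0.42],[0,12,0.4,0,-0.56],[0,15,0.4,0,-0.7]]'
python3 -m crank '[[0,0,0,0,-0.14],[0,0,0,0,-0.28],[0,0,0,0,-0.42],[0,0,0,0,-0.56],[0,0,0,0,-0.7]]'
python3 -m crank '[[0,0,0,0,-0.14],[0,0,0,0,-0.19],[0,0,0,0,-0.19],[0,0,0,0,-0.19],[0,0,0,0,-0.19]]'
python3 - <<'E'
from h import *
c=cam("top");P=cloud(c);z=P[...,2]
k,l,s,ce=cv2.connectedComponentsWithStats(((z>.135)&(z<.155)).astype(np.uint8))
for i in range(1,k):
      if s[i,4]>100 and max(s[i,2:4])<70:
        (u,v),r=cv2.minEnclosingCircle(np.argwhere(l==i)[:,::-1].astype(np.float32)); print(s[i],r,ray(c,u,v,.145).round(4))
c=cam("wrist");cv2.imwrite("pics/w5.png",c["im"])
E
```

```text
clock: 35.35
position: [0.4669, 0.0576, 0.09]
eef_rot: [-0.0, -0.012, 1.0, 0.0]
force: [-0.4, -0.0, 0.4]
gripper_width: 0.954
grip_force: 0.0
clock: 35.85
position: [0.4685, 0.0574, 0.2222]
eef_rot: [0.002, -0.012, 1.0, -0.0]
force: [-0.5, -0.0, -0.4]
gripper_width: 0.999
grip_force: 0.0
bar rect ((467.8429260253906, 57.76919174194336), (42.15065002441406, 13.916762351989746), 0.9951651096343994)
clock: 36.4
position: [0.617, 0.0617, 0.2168]
eef_rot: [-0.002, 0.334, 0.943, -0.001]
force: [0.9, 0.3, -0.2]
gripper_width: 0.999
grip_force: 0.0
clock: 36.9
position: [0.6158, 0.0616, 0.2168]
eef_rot: [-0.002, 0.637, 0.771, -0.001]
force: [-1.0, 0.3, 0.2]
gripper_width: 1.0
grip_force: 0.0
clock: 37.4
position: [0.6168, 0.0615, 0.2191]
eef_rot: [-0.001, 0.705, 0.709, -0.001]
force: [0.2, -0.6, -0.0]
gripper_width: 1.005
grip_force: 0.0
[411 126  14  15 147] 7.078470706939697 [ 0.7342 -0.2528  0.145 ]
[311 172  15  20 227] 10.000125885009766 [ 0.6187 -0.0078  0.145 ]
[334 173  20  20 310] 10.028097152709961 [ 0.6176 -0.075   0.145 ]
[  0 376  17  24 145] 13.209944725036621 [0.1394 0.7173 0.145 ]
```

View pics/w5.png

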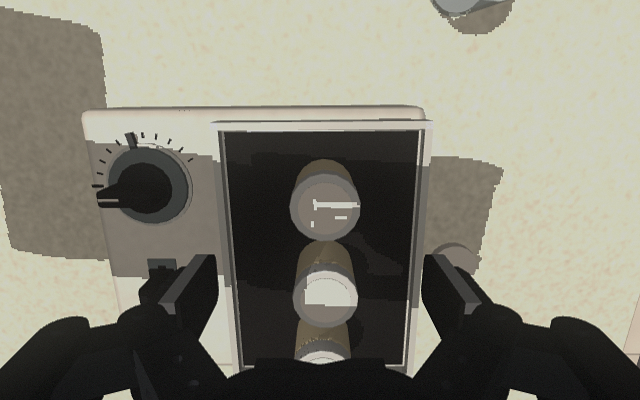

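The dial is at zero with its bar pointing to the front, and the first jar is centred at about (325,208). Picking it up for the crate.

```bash
python3 -m crank '[[0,0,0,-3,0],[0,0,0,-6,0],[0,0,0,-9,0],[0,0,0,-10.7,0],[0,0,0,-11.2,0]]'
python3 -m crank '[[0,0,0,0,0],[255,0,0,0,0],[255,0,0,0,0],[255,0,0,0,0],[255,0,0,0,0]]' 30
python3 -m crank '[[255,0,0,0,0],[255,0,0,0,0],[255,0,0,3,0],[255,0,0,7,0],[255,0,0,10,0]]'
python3 -m crank '[[255,-1.2,4,0,0],[255,-2.4,8,0,0],[255,-3.7,12,0,0],[255,-5,16,0,0],[255,-6.2,20,0,0]]'
python3 -m crank '[[255,-1.2,4,0,0],[255,-2.4,8,0,0],[255,-3.7,12,0,0],[255,-4.9,14.6,0,0],[255,-4.9,14.6,0,0]]'
python3 -m crank '[[255,0,0,-4,0],[255,0,0,-8,0],[255,0,0,-12,0],[255,0,0,-15,0],[255,0,0,-17,0]]'
python3 -m crank '[[255,0,0,-0.4,0],[255,0,0,-0.8,0],[255,0,0,-0.9,0],[255,0,0,-0.9,0],[255,0,0,-0.9,0]]'
```

```text
clock: 38.0
position: [0.6155, 0.0616, 0.1056]
eef_rot: [-0.002, 0.705, 0.709, -0.001]
force: [0.6, 0.1, -0.3]
gripper_width: 1.0
grip_force: 0.0
clock: 38.5
position: [0.6185, 0.0614, 0.11]
eef_rot: [0.001, 0.705, 0.709, 0.001]
force: [-0.4, 0.4, 6.3]
gripper_width: 0.553
grip_force: 31.1
clock: 39.0
position: [0.6174, 0.0615, 0.2102]
eef_rot: [0.0, 0.705, 0.709, 0.0]
force: [0.6, -0.1, -1.8]
gripper_width: 0.554
grip_force: 31.5
clock: 39.5
position: [0.5542, 0.2629, 0.2082]
eef_rot: [-0.0, 0.705, 0.709, -0.0]
force: [0.3, -0.4, -1.6]
gripper_width: 0.554
grip_force: 31.6
clock: 40.0
position: [0.5037, 0.4109, 0.2078]
eef_rot: [-0.001, 0.704, 0.711, -0.0]
force: [-0.5, 0.2, -1.0]
gripper_width: 0.553
grip_force: 31.6
clock: 40.5
position: [0.5049, 0.4056, 0.0349]
eef_rot: [-0.001, 0.706, 0.709, -0.002]
force: [-0.1, -0.6, -1.4]
gripper_width: 0.554
grip_force: 31.6
clock: 41.0
position: [0.5071, 0.4079, 0.0307]
eef_rot: [0.0, 0.705, 0.709, 0.001]
force: [0.1, 0.1, -1.9]
gripper_width: 0.551
grip_force: 31.7
```

```bash
python3 -m crank '[[255,0,0,-0.1,0],[255,0,0,-0.15,0],[255,0,0,-0.15,0],[255,0,0,-0.15,0],[255,0,0,-0.15,0]]' | sed -n 2,4p
python3 -m crank '[[100,0,0,0,0],[60,0,0,0,0],[0,0,0,0,0],[0,0,0,0,0],[0,0,0,3,0]]'
python3 -m crank '[[0,0,0,4,0],[0,0,0,9,0],[0,0,0,14,0],[0,1,-3,16.3,0],[0,2,-7,16.3,0]]'
python3 -m crank '[[0,1.2,-4.5,0,0],[0,2.4,-9,0,0],[0,3.6,-13.5,0,0],[0,4.8,-18,0,0],[0,6,-22.5,0,0]]'
python3 -m crank '[[0,1.2,-4.5,0,0],[0,2.4,-9,0,0],[0,3.1,-12,0,0],[0,3.1,-12,0,0],[0,3.1,-12,0,0]]'
python3 - <<'E'
from h import *
for n in("wrist","top"):
  c=cam(n);P=cloud(c);z=P[...,2];print(n,c["st"]["position"])
  for lo,hi,t in((.057,.075,.065),(.135,.155,.145)):
    k,l,s,ce=cv2.connectedComponentsWithStats(((z>lo)&(z<hi)).astype(np.uint8))
    for i in range(1,k):
      if s[i,4]>150 and max(s[i,2:4])<70:
        (u,v),r=cv2.minEnclosingCircle(np.argwhere(l==i)[:,::-1].astype(np.float32)); print(s[i],r,ray(c,u,v,t).round(4))
E
```

```text
position: [0.5071, 0.408, 0.03]
eef_rot: [0.0, 0.705, 0.709, 0.001]
force: [-2.1, -3.0, 8.4]
clock: 42.0
position: [0.503, 0.4056, 0.0533]
eef_rot: [-0.001, 0.705, 0.709, -0.004]
force: [-0.7, -0.1, -0.7]
gripper_width: 1.0
grip_force: 0.0
clock: 42.5
position: [0.5287, 0.3393, 0.2267]
eef_rot: [0.002, 0.704, 0.71, 0.005]
force: [1.6, -1.0, 1.1]
gripper_width: 1.0
grip_force: 0.0
clock: 43.0
position: [0.5865, 0.1107, 0.2208]
eef_rot: [0.0, 0.705, 0.709, 0.0]
force: [0.8, 0.3, -0.2]
gripper_width: 1.002
grip_force: 0.0
clock: 43.5
position: [0.6171, -0.0081, 0.2204]
eef_rot: [-0.0, 0.706, 0.708, -0.0]
force: [-0.5, 0.1, -0.7]
gripper_width: 0.998
grip_force: 0.0
wrist [ 0.61713847 -0.0080944   0.22042276]
[ 290  260   67   64 3324] 33.19916915893555 [ 0.6187 -0.0707  0.145 ]
top [ 0.61700572 -0.00712079  0.22048877]
[ 274  218   59   38 1141] 31.98907470703125 [0.4975 0.0253 0.065 ]
[143 221  20  19 292] 9.924817085266113 [0.5056 0.4068 0.065 ]
[590 364  50  36 228] 28.217920303344727 [ 0.1188 -0.7554  0.065 ]
```

Run:
```python
from h import *
c=cam("wrist");P=cloud(c);z=P[...,2]
k,l,s,ce=cv2.connectedComponentsWithStats(((z>.135)&(z<.155)).astype(np.uint8))
for i in range(1,k):
      if s[i,4]>150 and max(s[i,2:4])<130:
        (u,v),r=cv2.minEnclosingCircle(np.argwhere(l==i)[:,::-1].astype(np.float32)); print(s[i],r,ray(c,u,v,.145).round(4))
```

```text
[ 291  171   71   71 3902] 35.7116813659668 [ 0.62  -0.005  0.145]
[ 290  261   66   65 3308] 33.186790466308594 [ 0.6187 -0.0707  0.145 ]
```

```bash
python3 -m crank '[[0,0.1,0,-3,0],[0,0.1,0,-6,0],[0,0.1,0,-9,0],[0,0.1,0,-10.8,0],[0,0.1,0,-11.3,0]]'
python3 -m crank '[[0,0,0,0,0],[255,0,0,0,0],[255,0,0,0,0],[255,0,0,0,0],[255,0,0,0,0]]' 30
python3 -m crank '[[255,0,0,0,0],[255,0,0,0,0],[255,0,0,3,0],[255,0,0,7,0],[255,0,0,10,0]]'
python3 -m crank '[[255,-1.2,4,0,0],[255,-2.4,8,0,0],[255,-3.7,12,0,0],[255,-5,16,0,0],[255,-6.2,20,0,0]]'
python3 -m crank '[[255,-1.2,4,0,0],[255,-2.4,8,0,0],[255,-3.7,12,0,0],[255,-5.5,15.4,0,0],[255,-5.5,15.4,0,0]]'
python3 -m crank '[[255,0,0,-4,0],[255,0,0,-8,0],[255,0,0,-12,0],[255,0,0,-15,0],[255,0,0,-17,0]]'
python3 -m crank '[[255,0,0,-0.4,0],[255,0,0,-0.8,0],[255,0,0,-0.95,0],[255,0,0,-1.05,0],[255,0,0,-1.05,0]]'
```

```text
clock: 44.15
position: [0.6163, -0.0057, 0.1051]
eef_rot: [-0.002, 0.705, 0.71, -0.001]
force: [-0.2, 0.6, -0.5]
gripper_width: 1.001
grip_force: 0.0
clock: 44.65
position: [0.6195, -0.0076, 0.1095]
eef_rot: [0.001, 0.705, 0.709, 0.001]
force: [-0.1, 0.3, 6.0]
gripper_width: 0.555
grip_force: 31.0
clock: 45.15
position: [0.6184, -0.0077, 0.2097]
eef_rot: [0.0, 0.705, 0.709, 0.0]
force: [0.6, -0.3, -1.2]
gripper_width: 0.557
grip_force: 31.5
clock: 45.65
position: [0.5553, 0.1938, 0.2077]
eef_rot: [-0.0, 0.705, 0.709, -0.0]
force: [0.0, -0.2, -2.0]
gripper_width: 0.553
grip_force: 31.6
clock: 46.15
position: [0.4984, 0.3503, 0.2075]
eef_rot: [-0.001, 0.704, 0.711, -0.0]
force: [0.3, -0.2, -0.3]
gripper_width: 0.551
grip_force: 31.6
clock: 46.65
position: [0.4998, 0.3449, 0.0347]
eef_rot: [-0.001, 0.706, 0.709, -0.002]
force: [-0.4, 0.3, -1.8]
gripper_width: 0.555
grip_force: 31.6
clock: 47.15
position: [0.5024, 0.3467, 0.0295]
eef_rot: [0.001, 0.705, 0.709, 0.001]
force: [-2.3, -1.9, 4.0]
gripper_width: 0.551
grip_force: 32.1
```

```bash
python3 -m crank '[[100,0,0,0,0],[60,0,0,0,0],[0,0,0,0,0],[0,0,0,0,0],[0,0,0,3,0]]'
python3 -m crank '[[0,0,0,4,0],[0,0,0,9,0],[0,0,0,14,0],[0,1,-3,16.3,0],[0,2,-7,16.3,0]]'
python3 -m crank '[[0,1.2,-4.5,0,0],[0,2.4,-9,0,0],[0,3.6,-13.5,0,0],[0,4.8,-18,0,0],[0,6,-22.5,0,0]]'
python3 -m crank '[[0,1.2,-4.5,0,0],[0,2.4,-9,0,0],[0,3.7,-12.5,0,0],[0,3.7,-12.5,0,0],[0,3.7,-12.5,0,0]]'
python3 - <<'E'
from h import *
for n in("wrist","top"):
  c=cam(n);P=cloud(c);z=P[...,2];print(n,c["st"]["position"])
  for lo,hi,t in((.057,.075,.065),(.135,.155,.145)):
    k,l,s,ce=cv2.connectedComponentsWithStats(((z>lo)&(z<hi)).astype(np.uint8))
    for i in range(1,k):
      if s[i,4]>150 and max(s[i,2:4])<90:
        (u,v),r=cv2.minEnclosingCircle(np.argwhere(l==i)[:,::-1].astype(np.float32)); print(s[i],r,ray(c,u,v,t).round(4))
E
```

```text
clock: 47.65
position: [0.498, 0.345, 0.0533]
eef_rot: [-0.002, 0.705, 0.709, -0.004]
force: [0.2, -0.3, -0.1]
gripper_width: 1.0
grip_force: 0.0
clock: 48.15
position: [0.5239, 0.2781, 0.226]
eef_rot: [0.002, 0.704, 0.71, 0.005]
force: [0.6, -0.2, -0.1]
gripper_width: 1.0
grip_force: 0.0
clock: 48.65
position: [0.5815, 0.0497, 0.2204]
eef_rot: [0.0, 0.705, 0.709, 0.0]
force: [0.8, -0.0, 0.4]
gripper_width: 1.0
grip_force: 0.0
clock: 49.15
position: [0.6182, -0.0743, 0.2198]
eef_rot: [-0.0, 0.706, 0.708, -0.0]
force: [0.2, 1.0, -0.1]
gripper_width: 1.002
grip_force: 0.0
wrist [ 0.61817074 -0.07426425  0.21983168]
[398 315  37  47 519] 26.500099182128906 [ 0.7145 -0.2392  0.065 ]
[ 287  171   71   71 3931] 35.755924224853516 [ 0.6188 -0.0722  0.145 ]
top [ 0.61796823 -0.07316162  0.2198956 ]
[ 307  197   60   57 1362] 36.18537902832031 [ 0.5238 -0.0659  0.065 ]
[ 540  204   78   76 4513] 47.312889099121094 [ 0.468  -0.6717  0.065 ]
[143 221  20  19 291] 9.649566650390625 [0.5045 0.4068 0.065 ]
[167 223  20  19 286] 9.695965766906738 [0.5005 0.3455 0.065 ]
[591 364  49  36 221] 28.20027732849121 [ 0.1169 -0.7568  0.065 ]
[  9 367  27  33 158] 17.49295425415039 [0.122  0.7409 0.065 ]
```

```bash
python3 -m crank '[[0,0,0,-3,0],[0,0,0,-6,0],[0,0,0,-9,0],[0,0,0,-10.8,0],[0,0,0,-11.3,0]]'
python3 -m crank '[[0,0,0,0,0],[255,0,0,0,0],[255,0,0,0,0],[255,0,0,0,0],[255,0,0,0,0]]' 30
python3 -m crank '[[255,0,0,0,0],[255,0,0,0,0],[255,0,0,3,0],[255,0,0,7,0],[255,0,0,10,0]]'
python3 -m crank '[[255,-1.2,4,0,0],[255,-2.4,8,0,0],[255,-3.7,12,0,0],[255,-5,16,0,0],[255,-6.2,20,0,0]]'
python3 -m crank '[[255,-1.4,4.4,0,0],[255,-2.8,8.8,0,0],[255,-4.2,13,0,0],[255,-6,16,0,0],[255,-6,16,0,0]]'
python3 -m crank '[[255,0,0,-4,0],[255,0,0,-8,0],[255,0,0,-12,0],[255,0,0,-15,0],[255,0,0,-17,0]]'
python3 -m crank '[[255,0,0,-0.4,0],[255,0,0,-0.8,0],[255,0,0,-0.95,0],[255,0,0,-1.05,0],[255,0,0,-1.05,0]]'
```

```text
clock: 49.75
position: [0.6163, -0.0712, 0.1046]
eef_rot: [-0.002, 0.705, 0.71, -0.001]
force: [-0.5, -0.1, 0.3]
gripper_width: 1.0
grip_force: 0.0
clock: 50.25
position: [0.6193, -0.0737, 0.109]
eef_rot: [0.001, 0.705, 0.709, 0.001]
force: [0.2, 1.1, 6.0]
gripper_width: 0.552
grip_force: 31.0
clock: 50.75
position: [0.6185, -0.0737, 0.2092]
eef_rot: [0.0, 0.705, 0.709, 0.0]
force: [1.0, -0.6, -1.0]
gripper_width: 0.556
grip_force: 31.6
clock: 51.25
position: [0.5553, 0.1278, 0.2072]
eef_rot: [-0.0, 0.706, 0.709, -0.0]
force: [0.5, -0.5, -1.1]
gripper_width: 0.552
grip_force: 31.7
clock: 51.75
position: [0.4936, 0.29, 0.207]
eef_rot: [-0.001, 0.704, 0.711, -0.0]
force: [0.1, -0.5, -1.3]
gripper_width: 0.551
grip_force: 31.7
clock: 52.25
position: [0.4949, 0.2851, 0.0344]
eef_rot: [-0.001, 0.706, 0.709, -0.002]
force: [0.3, 0.8, -0.7]
gripper_width: 0.551
grip_force: 31.7
clock: 52.75
position: [0.4973, 0.2865, 0.029]
eef_rot: [0.001, 0.705, 0.709, 0.001]
force: [-2.5, -2.2, 4.0]
gripper_width: 0.555
grip_force: 32.1
```

```bash
python3 -m crank '[[100,0,0,0,0],[60,0,0,0,0],[0,0,0,0,0],[0,0,0,0,0],[0,0,0,3,0]]' | head -1
python3 -m crank '[[0,0,0,4,0],[0,0,0,9,0],[0,0,0,14,0],[0,-2,-3,18,0],[0,-4,-7,18,0]]' | head -1
python3 -m crank '[[0,-2,-4,0,0],[0,-4,-8,0,0],[0,-6,-12,0,0],[0,-8,-16,0,0],[0,-8,-20,0,0]]' | head -1
python3 -m crank '[[0,0,-4,0,0],[0,0,-8,0,0],[0,0,-12,0,0],[0,0,-12,0,0],[0,0,-12,0,0]]'
python3 - <<'E'
from h import *
c=cam("top");P=cloud(c);z=P[...,2]
k,l,s,ce=cv2.connectedComponentsWithStats(((z>.057)&(z<.075)).astype(np.uint8))
for i in range(1,k):
      if s[i,4]>150 and s[i,0]<230:
        (u,v),r=cv2.minEnclosingCircle(np.argwhere(l==i)[:,::-1].astype(np.float32)); print(s[i],r,ray(c,u,v,.065).round(4))
a=cv2.resize(c["im"][110:290,120:460],(800,424));cv2.imwrite("pics/end.png",a)
E
```

```text
clock: 53.25
clock: 53.75
clock: 54.25
clock: 54.75
position: [0.3761, -0.104, 0.2367]
eef_rot: [-0.0, 0.706, 0.708, 0.0]
force: [-0.0, -0.6, -0.5]
gripper_width: 1.0
grip_force: 0.0
[  22   57   99   58 2265] 49.23897933959961 [0.8759 0.6189 0.065 ]
[ 44 204  41  89 332] 44.3425178527832 [0.4607 0.6672 0.065 ]
[143 221  20  19 290] 9.727287292480469 [0.5044 0.4064 0.065 ]
[167 223  20  19 282] 9.573773384094238 [0.5002 0.3458 0.065 ]
[192 224  19  19 281] 9.525433540344238 [0.4949 0.2843 0.065 ]
[  9 367  26  33 151] 17.49295425415039 [0.122  0.7409 0.065 ]
```

View pics/end.png

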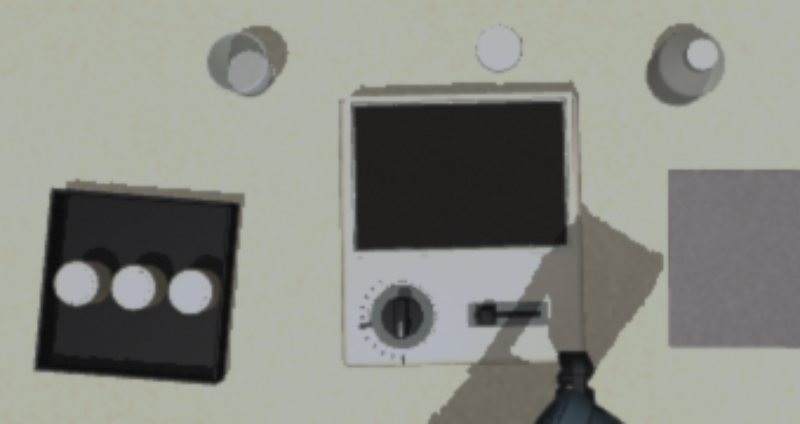

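The three jars stand upright in the crate at (77,283), (133,287) and (191,291). The dial at (401,318) points at the zero line, the slide at (486,314) is home, and the bystanders look undisturbed.

```bash
python3 -c "
from bench import ticket
print(ticket.finish_job())"
```

```text
the job is handed in; nothing more can be done
None
```

The job is done and handed in at about 55 s of the 210 s: all three jars went on the platform, the dial was set to the marker (within about 0.02 rad by my measurement), the slide was held at its end for over 3 s and snapped home, the dial is back at its zero stop, and the jars stand upright in the crate.

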